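Run down and tighten the through-bolt nut on a bench seat

TASK

Turn the big hex nut on the bench-seat panel clockwise by hand until it is finger-tight, and only then take up the large open-ended wrench that fits it, set it on the nut and pull or push its handle clockwise through the last bit until the nut goes no further. Then take the wrench off and put it in the plywood crate, leaving the nut tight. Leave the small wrench and the wooden offcut on the panel where they are.

Things in the scene. Friction and masses are not known exactly. Their poses are not given: they have to be found in the camera images.
- seat_panel: Panel of three light wooden slats, 300 x 300 x 34 mm, lying flat and fixed on the bench. Origin: centre of its underside; x, y along its sides (the slats run along x), z up. Its flat top at z = 34 mm carries the bolt, whose axis stands at x = 10 mm, y = 0.
- nut_top (a point): Centre of the top of the captive steel hex nut on the upright bolt; turns with it. The nut is 46 mm across flats, 53 mm across corners; its height does not change: the flats reach from 2 to 23 mm above the panel's top, a round face (44 mm) to 27 mm, this point. The bolt end (29 mm diameter) stands 13 mm higher. x points to a corner of the hexagon (flats face +-y and every 60 degrees), z up.
- nut (a joint): Loose turn of the nut, rad, growing clockwise seen from above: 0 to 0.55 at the start, 1.4 is finger-tight. It turns easily (0.12 N m).
- nut_pull (a joint): Further clockwise turn of the nut past finger-tight, rad, from 0 to its stop at 0.5. It is stiff (1.3 N m, about 13 N at 100 mm), too much for fingers on the nut; the nut's whole turn is the sum of both joints.
- wrench: Large steel open-ended wrench lying flat, 190 mm long, 14 mm thick, 0.4 kg. Origin: on its underside, at its jaw's centre. The jaw, 49 mm wide between prongs 18 mm wide, opens to +x (tips at x = 25 mm); its bottom is 27 mm behind the origin. It goes on the nut from above or the side, its x along a corner of the hexagon, and lies on the panel. The handle, 22 mm wide, runs along -x to -165 mm.
- wrench_jaw (a point): Centre of the wrench's jaw, at half its thickness (7 mm above its underside); axes as wrench.
- wrench_handle (a point): Point on the wrench's handle 95 mm behind the jaw's centre, at half its thickness; axes as wrench. The centre of mass lies about 60 mm behind the jaw's centre.
- crate: Open plywood crate for tools, 260 x 160 x 70 mm, walls and floor 8 mm thick, standing fixed on the bench. Origin: centre of its underside; x along its length, z up.
- small_wrench: Small steel open-ended wrench, 115 mm long, jaw 24 mm: too small for the nut. It lies on the panel. Origin: under its jaw's centre. To be left alone.
- offcut: Wooden offcut, 40 x 85 x 22 mm, lying on the panel. Origin: centre of its underside. To be left alone.

How it is judged:
On the way, in this order (a step that is already met when the one before it is completed fails the run):
1. the nut is run down finger-tight by hand, the wrench still lying where it was (value of joint nut above 1.3 rad and value of joint nut_pull below 0.2 rad and distance of wrench_jaw from where it was at the start of the episode below 0.03 m), for 0.2 s.
2. the large wrench's jaw is on the nut, before its last turn (horizontal distance between wrench_jaw and nut_top below 0.012 m and z of wrench_jaw in the frame of nut_top below -0.008 m and value of joint nut_pull below 0.25 rad), for 0.2 s.
3. the nut is pulled tight with the wrench on it (value of joint nut above 1.25 rad and value of joint nut_pull above 0.42 rad and horizontal distance between wrench_jaw and nut_top below 0.016 m and z of wrench_jaw in the frame of nut_top below -0.008 m), for 0.1 s.
At the end, for the whole second after the job is handed in: The nut is tight (loose turn above 1.25 of 1.4 rad, last turn above 0.42 of 0.5 rad) and the large wrench lies at rest in the crate: its jaw centre and the marked point of its handle are both within the crate's walls and below 65 mm over the crate's underside (value of joint nut above 1.25 rad and value of joint nut_pull above 0.42 rad and x of wrench_handle in the frame of crate between -0.125 and 0.125 m and y of wrench_handle in the frame of crate between -0.075 and 0.075 m and z of each of wrench_handle, wrench_jaw in the frame of crate below 0.065 m and x of wrench_jaw in the frame of crate between -0.125 and 0.125 m and y of wrench_jaw in the frame of crate between -0.075 and 0.075 m and linear speed of wrench below 0.02 m/s); the robot touches nothing.
It fails at once if the small wrench is shifted by more than 40 mm or tipped over (distance of small_wrench from where it was at the start of the episode above 0.04 m or angle between small_wrench's own z axis and vertical above 0.6 rad).
It fails at once if the offcut is shifted by more than 40 mm or tipped over (distance of offcut from where it was at the start of the episode above 0.04 m or angle between offcut's own z axis and vertical above 0.6 rad).
It also fails if it takes over 64 s, if anything falls off the work surface, if the arm or the gripper's body presses on something with over 40 N, if the wrist force passes 120 N, or if a joint passes its speed limit or range.

ROBOT

A 6-joint arm with a two-finger parallel gripper is mounted at the origin on the work surface. World frame = base frame: x ahead of the robot, y to its left, z up, the work surface at z = 0. Lengths are in m, angles in rad, forces in N, time in s.
With the tool pointing down it reaches from about 0.35 to 0.975 m from the base axis. Payload 4.9 kg.
Tool frame: the origin (TCP) lies at the very end of the fingers, on their centre line; the grasp point (between the pads) lies 19 mm behind it; z points along the fingers, y is the line along which they close (so a half turn about z gives the same grasp; the last joint's range is limited). The gripper opens to 85 mm and grips with 20 to 120 N. Pads are 22 mm wide; open, the fingers measure 114 mm over their backs; the gripper's body (76 mm by 85 mm) begins 54 mm behind the grasp point. The pads swing forward as they close: fully open they stand 13 mm farther back than shut.
Start: joints at [-1.418, 0.053, 1.613, -0, 1.476, -0.119], TCP at [0.168, -0.602, 0.201] pointing down, gripper open.
Joint ranges: [-3.01, 3.01], [-1.01, 2.22], [0.06, 2.58], [-1.02, 4.17], [0.09, 2.62], [-3.14, 3.14]. Speed limits (rad/s): [2.57, 2.57, 3.14, 3.14, 3.14, 3.14].

INTERFACE

Orientations are given as a unit quaternion [w, x, y, z].
In Python, from plant import monitor, vision, manip gives the robot as it stands. The module is installed in compiled form; this text tells all that it offers.
- The arm moves only by the tool arm_command, never from a script. Its argument "rows" is a list of rows, each a list of 3 entries, a list of its own where there are three numbers: the finger opening in mm, from 0 to 85.4, then the shift along the world's x, y, z in units of 30 cm (1.0 is 30 cm), then the turn, a rotation vector about the world's x, y, z in units of pi/2 rad (1.0 is pi/2 rad). In form: [[claw, [x, y, z], [wx, wy, wz]], ...]. A call has 1 to 12 rows; each row is the pose to reach, as a shift and turn from the pose commanded when the call began; what a row does not reach only later rows make up. A row lasts 1/12 s, in which the tool goes at most 41.7 mm and 7.16 degrees, less where a joint would pass 70% of its speed; a pose out of reach is approached as far as the arm can. A call with a number of a shift or a turn outside -1 to 1 is refused whole. A call with a gripper value outside its range is refused whole. The fingers move at their own pace and stop on an object; the grip force is fixed at half the most. Time passes only in rows, so rows that repeat a pose let the fingers close. It gives the time, the measured TCP pose, the force, the opening and the grip force at its end, in the units of the state.
- monitor.state(): the state, without advancing time (a new reading comes with each control period).
- vision.grab_frame(name): name is "scene" or "top"; returns a dict with "color" (420x560x3 uint8, red, green, blue), "z_map" (420x560 float32, m along the optical axis (not along the pixel's ray), 0 where there is no reading), "mtx" (3x3 intrinsics, pixels), "k1" (the pictures are not rectified: a ray, as slopes to the right and down, at radius r is drawn at 1 + k1 r^2 times it, then the intrinsics apply), "R" (3x3) and "t" (3): a world point X has camera coordinates R X + t. Camera axes: x right, y down, z forward; pixel columns grow to the right and rows downward; lengths in m; the calibration is good to about 2 mm. A picture is of the moment at which its call begins.
- manip.job_done(): hands the job in; it is judged then, once.
The state is a dict: "time": time; "joint_pos": joint angles; "joint_vel": joint speeds; "joint_efforts": joint torques, N m; "tool_pos": TCP position; "tool_rot": TCP orientation; "contact_force": force on the tool from outside, world axes, zero at the start; "ft_torque": the same for the moment, N m; "gripper_width": opening from 0.0 (shut) to 1.0 (fully open); "grasp_force": force on a finger pad.
Only numpy, scipy, OpenCV 4.12 (cv2) and the standard library are available. Lean on these libraries where they do the work, as an engineer would, in place of code of your own. Each camera call takes 0.05 s, during which the arm holds its last target. There are 200 camera calls.

## Working session

There is one attempt and no reset: what is moved stays moved. The work goes in short steps, Python scripts to look and compute and a tool call to move; the robot and the scene stay as the last step left them, time stands still between calls to the robot, and variables do not carry over. Pictures are saved under pics/ and viewed, at most 13 in all, crops included, and the job is handed in when it is done.

Besides the shell and the picture viewer there is one more tool, called after "Call:" as name([rows], argument=value, ...), one row to a line, values as JSON. arm_command: Moves the arm, as the interface text tells. Shifts and turns lie within -1 to 1; 1 stands for 30 cm of shift or pi/2 rad of turn. Its arguments: {"type":"object","properties":{"rows":{"type":"array"}},"required":["rows"]}

```bash
mkdir -p pics
cat > h.py <<'E'
import numpy as np, cv2, pickle
from plant import monitor, vision, manip
def grab(n):
    f=vision.grab_frame(n); pickle.dump(f,open(n+'.pkl','wb')); return f
def ray(f,u,v):
    K=f['mtx']; d=np.array([(u-K[0,2])/K[0,0],(v-K[1,2])/K[1,1]]); s=d.copy()
    for _ in range(20): s=d/(1+f['k1']*(s@s))
    R=np.array(f['R']); return -R.T@np.array(f['t']), R.T@np.array([s[0],s[1],1])
def onplane(f,u,v,z):
    o,d=ray(f,u,v); return o+d*(z-o[2])/d[2]
def depthpt(f,u,v):
    o,d=ray(f,u,v); return o+d*f['z_map'][int(round(v)),int(round(u))]
def proj(f,X):
    c=np.array(f['R'])@X+np.array(f['t']); s=c[:2]/c[2]; s=s*(1+f['k1']*(s@s)); K=f['mtx']
    return np.array([K[0,0]*s[0]+K[0,2],K[1,1]*s[1]+K[1,2]])
def save(f,n,box=None,k=1):
    im=f['color'][:,:,::-1]
    if box: im=im[box[1]:box[3],box[0]:box[2]]
    cv2.imwrite('pics/'+n,cv2.resize(im,None,fx=k,fy=k,interpolation=cv2.INTER_CUBIC))
E
python3 - <<'E'
from h import *
for n in ('top','scene'):
    f=grab(n); save(f,n+'0.png'); print(n,f['mtx'],f['k1'],-np.array(f['R']).T@f['t'],np.array(f['R'])[2])
print(monitor.state())
E
```

```text
top [[403.35615423   0.         283.18839237]
 [  0.         403.35615423 199.38623559]
 [  0.           0.           1.        ]] -0.0072052653922348225 [0.4252894  0.00957386 1.0503125 ] [ 0.11382665 -0.00832985 -0.99346571]
scene [[497.49395556   0.         279.44939477]
 [  0.         497.49395556 216.2374592 ]
 [  0.           0.           1.        ]] -0.06533502509639214 [1.23273245 0.78915905 0.91836327] [-0.51187138 -0.57895198 -0.63466708]
{'time': 0.1, 'joint_pos': array([-1.41800945e+00,  5.33199269e-02,  1.61415944e+00, -3.04566788e-05,
        1.47602343e+00, -1.19012217e-01]), 'joint_vel': array([-0.00279299, -0.00031069, -0.00313869,  0.00083627,  0.00021503,
       -0.00064069]), 'joint_efforts': array([ 3.36060621e-04, -3.94902205e+01, -3.71362388e+01, -5.44797990e-05,
        3.94264251e-03, -1.49611719e-05]), 'tool_pos': array([ 0.16767805, -0.60143396,  0.20016635]), 'tool_rot': array([-9.54677037e-04,  9.90779211e-01,  1.35482998e-01, -3.12842574e-05]), 'contact_force': array([-0.02650599, -0.23185199,  0.08887452]), 'ft_torque': array([-0.02313775,  0.02583803, -0.00546798]), 'grasp_force': 0.0, 'gripper_width': 0.9977163500787437}
```

View pics/top0.png

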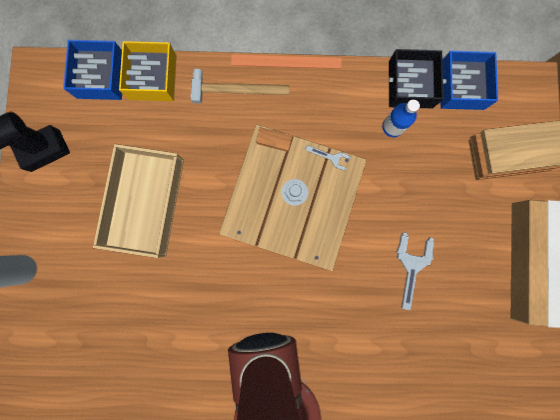

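View pics/scene0.png

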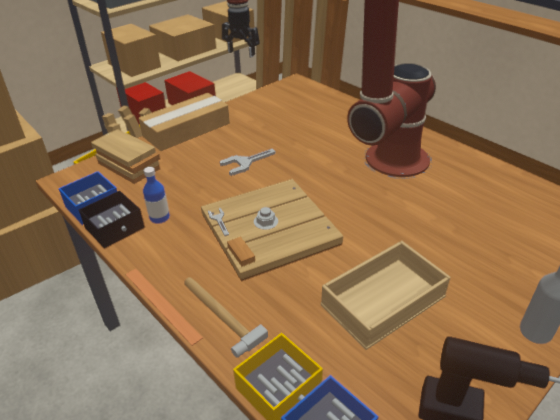

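The top view shows the panel at about (293,197), nut (295,192), big wrench with jaw near (416,243) and handle end (408,307), crate (138,202), small wrench (330,157) and offcut (273,140). The scene view confirms these positions.

Run:
```python
from h import *
t=pickle.load(open('top.pkl','rb')); s=pickle.load(open('scene.pkl','rb'))
a=cv2.resize(t['color'][160:225,260:330,::-1],(560,520),interpolation=cv2.INTER_CUBIC)
b=cv2.resize(s['color'][195:240,240:290,::-1],(240,216),interpolation=cv2.INTER_CUBIC)
c=np.zeros((520,800,3),np.uint8); c[:,:560]=a; c[:216,560:]=b; 
d=cv2.resize(t['color'][225:315,385:445,::-1],(200,300),interpolation=cv2.INTER_CUBIC); c[220:520,560:760]=d
cv2.imwrite('pics/crop1.png',c)
# wrench mask: grey bright
for f,box in ((t,(385,225,445,315)),(s,(215,140,280,180))):
    x0,y0,x1,y1=box; im=f['color'][y0:y1,x0:x1].astype(int)
    m=((im.max(2)-im.min(2))<45)&(im.mean(2)>90)
    m8=m.astype(np.uint8); n,l,st,ce=cv2.connectedComponentsWithStats(m8); k=1+st[1:,4].argmax()
    vv,uu=np.where(l==k); uu=uu+x0; vv=vv+y0
    P=np.array([onplane(f,u,v,0.014) for u,v in zip(uu,vv)])
    mean=P[:,:2].mean(0); w,V=np.linalg.eigh(np.cov(P[:,:2].T)); ax=V[:,1]
    q=(P[:,:2]-mean)@ax; r=(P[:,:2]-mean)@np.array([-ax[1],ax[0]])
    z=np.array([depthpt(f,u,v)[2] for u,v in zip(uu,vv)])
    print(len(uu),mean,ax,np.degrees(np.arctan2(ax[1],ax[0])),q.min(),q.max(),np.median(z))
    for e in np.arange(q.min(),q.max(),.01):
        k=(q>=e)&(q<e+.01); print(round(e-q.min(),3),np.round([r[k].min(),r[k].max()],4))
# heights
for n,u,v in (('bolt',295,190),('panel',250,210),('panel2',330,240),('table',200,300),('cratefloor',138,202),('off',273,140)): print(n,depthpt(t,u,v))
```

```text
1102 [ 0.38175457 -0.3330137 ] [-0.98534407  0.17057863] 170.1785362864368 -0.08164541086562871 0.10942177517953541 0.013370838595880508
0.0 [-0.0418  0.0418]
0.01 [-0.043   0.0433]
0.02 [-0.0426  0.0437]
0.03 [-0.0427  0.0439]
0.04 [-0.046   0.0455]
0.05 [-0.0473  0.0463]
0.06 [-0.0427  0.0432]
0.07 [-0.0343  0.0335]
0.08 [-0.0247  0.0247]
0.09 [-0.0181  0.0183]
0.1 [-0.011   0.0107]
0.11 [-0.0119  0.0119]
0.12 [-0.0116  0.0113]
0.13 [-0.0112  0.0117]
0.14 [-0.012   0.0116]
0.15 [-0.0125  0.0111]
0.16 [-0.0113  0.0115]
0.17 [-0.0114  0.0118]
0.18 [-0.011   0.0109]
0.19 [-0.0094  0.0035]
492 [ 0.38981766 -0.33059735] [-0.98845142  0.15153807] 171.2839295058298 -0.0788814998281227 0.11564647639099307 0.012770600966904855
0.0 [-0.0463  0.0415]
0.01 [-0.047   0.0503]
0.02 [-0.0477  0.0498]
0.03 [-0.0484  0.0493]
0.04 [-0.051   0.0508]
0.05 [-0.0479  0.0523]
0.06 [-0.0436  0.0499]
0.07 [-0.0335  0.0479]
0.08 [-0.0272  0.0345]
0.09 [-0.0188  0.0266]
0.1 [-0.0175  0.0147]
0.11 [-0.0182  0.0142]
0.12 [-0.0169  0.0122]
0.13 [-0.0175  0.015 ]
0.14 [-0.0181  0.013 ]
0.15 [-0.0188  0.0144]
0.16 [-0.0174  0.0139]
0.17 [-0.0181  0.0133]
0.18 [-0.0167  0.0148]
0.19 [-0.0061  0.0087]
bolt [ 0.56081679 -0.02684684  0.07522699]
panel [0.51235932 0.08403649 0.03626664]
panel2 [ 0.4422091  -0.11907694  0.03355035]
table [ 0.28235579  0.20612473 -0.00091609]
cratefloor [0.52789838 0.37627026 0.00936045]
off [0.68935735 0.03070398 0.05588756]
```

View pics/crop1.png

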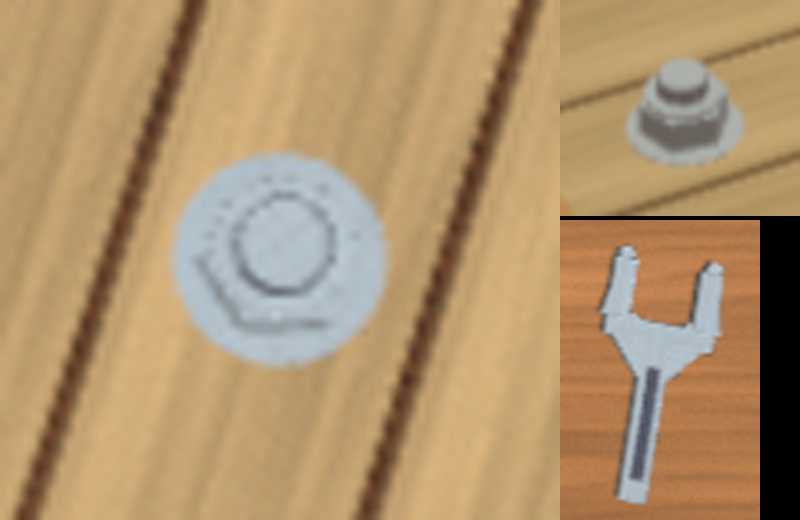

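The crop shows the nut: bolt end circle at crop (284,243), washer circle (280,260), and hex corners at (200,258), (245,325) and (325,323). The wrench handle is clean, and its jaw points up the image.

Run:
```python
from h import *
t=pickle.load(open('top.pkl','rb')); s=pickle.load(open('scene.pkl','rb'))
c=lambda x,y:(260+(x+.5)/8-.5,160+(y+.5)/8-.5)
print('bolt top', onplane(t,*c(284,243),.074),'washer',onplane(t,*c(280,260),.036))
# scene crop scale 4.8, bolt top (683-560,75), offset 240,195
b=(240+123/4.8-.5,195+75/4.8-.5)
o1,d1=ray(t,*c(284,243)); o2,d2=ray(s,*b)
A=np.c_[d1,-d2]; k=np.linalg.lstsq(A,o2-o1,rcond=None)[0]; print('tri',o1+d1*k[0],o2+d2*k[1])
C=onplane(t,*c(284,243),.074)
for p in ((200,258),(245,325),(325,323)):
    w=onplane(t,*c(*p),.057)-C; print('corner',w[:2],np.hypot(*w[:2]),np.degrees(np.arctan2(w[1],w[0])))
# crate: floor & rim corners
im=t['color']; 
for p in ((114,147),(183,153),(165,257),(94,248)): print('rim',onplane(t,*p,.070), depthpt(t,*p))
for p in ((258,127),(365,158),(333,269),(221,234)): print('panel',onplane(t,*p,.034))
# scene-view wrench: tip/handle end on depth, top surface only
z=s['z_map']
pts=[]
for v in range(140,185):
  for u in range(215,285):
    P=depthpt(s,u,v); 
    if .0105<P[2]<.019: pts.append(P)
P=np.array(pts);ax=np.array([.985,-.1706]);q=P[:,:2]@ax; r=P[:,:2]@np.array([.1706,.985])
print(len(P),q.min(),q.max(), 'jawcentre', q.max()-.025, 'lat', np.median(r[q<q.min()+.08]))
J=np.array([.4375,-.3427]);print('top jaw q,lat',J@ax,J@np.array([.1706,.985]))
```

```text
bolt top [ 0.56114549 -0.02704208  0.074     ] washer [ 0.56095932 -0.02731598  0.036     ]
tri [ 0.56120918 -0.02705925  0.07354233] [ 0.56186923 -0.02772199  0.07365904]
corner [-0.00302574  0.025347  ] 0.025526956897360883 96.80734599735685
corner [-0.02359045  0.01089337] 0.025984130567448496 155.21390225808014
corner [-0.02231696 -0.01388685] 0.026284806862189817 -148.10783252765398
rim [0.6570787 0.4232031 0.07     ] [0.65689432 0.42287407 0.07077982]
rim [0.64654792 0.25195856 0.07      ] [ 0.66297224  0.2699511  -0.00276992]
rim [0.39097559 0.28157854 0.07      ] [0.38882447 0.29863044 0.00854447]
rim [0.40805899 0.45320777 0.07      ] [4.06834297e-01 4.84740115e-01 3.21936121e-04]
panel [0.72853272 0.07092851 0.034     ]
panel [ 0.65441273 -0.2067379   0.034     ]
panel [ 0.37048088 -0.12736426  0.034     ]
panel [0.45030109 0.1547858  0.034     ]
348 0.3267793559121936 0.5175228790831461 jawcentre 0.49252287908314607 lat -0.26161270044766016
top jaw q,lat 0.48940212 -0.262922
```

Call:
arm_command([
  [85, [0.655, 0.957, 0], [0, 0, 0.211]],
  [85, [0.655, 0.957, 0], [0, 0, 0.211]],
  [85, [0.655, 0.957, 0], [0, 0, 0.211]],
  [85, [0.655, 0.957, 0], [0, 0, 0.211]],
  [85, [0.655, 0.957, 0], [0, 0, 0.211]],
  [85, [0.655, 0.957, 0], [0, 0, 0.211]],
  [85, [0.655, 0.957, 0], [0, 0, 0.211]],
  [85, [0.655, 0.957, 0], [0, 0, 0.211]],
  [85, [0.655, 0.957, 0], [0, 0, 0.211]],
  [85, [0.655, 0.957, 0], [0, 0, 0.211]],
])

```text
time: 0.93
tool_pos: [0.3657, -0.312, 0.2009]
tool_rot: [-0.0, 0.954, 0.299, 0.0]
contact_force: [-0.3, -0.1, 0.0]
gripper_width: 0.997
grasp_force: 0.0
```

Call:
arm_command([
  [85, [0.656, 0.957, -0.3], [0, 0, 0]],
  [85, [0.656, 0.957, -0.3], [0, 0, 0]],
  [85, [0.656, 0.957, -0.3], [0, 0, 0]],
  [85, [0.656, 0.957, -0.3], [0, 0, 0]],
  [85, [0.656, 0.957, -0.3], [0, 0, 0]],
  [85, [0.656, 0.957, -0.3], [0, 0, 0]],
  [85, [0.656, 0.957, -0.3], [0, 0, 0]],
  [85, [0.656, 0.957, -0.3], [0, 0, 0]],
  [85, [0.656, 0.957, -0.3], [0, 0, 0]],
  [85, [0.656, 0.957, -0.3], [0, 0, 0]],
  [85, [0.656, 0.957, -0.3], [0, 0, 0]],
])

```text
time: 1.85
tool_pos: [0.5609, -0.0278, 0.11]
tool_rot: [-0.0, 0.955, 0.298, -0.001]
contact_force: [0.1, 0.1, 0.0]
gripper_width: 0.995
grasp_force: 0.0
```

Call:
arm_command([
  [85, [0, 0.002, -0.1], [0, 0, 0]],
  [85, [0, 0.002, -0.2], [0, 0, 0]],
  [85, [0, 0.002, -0.24], [0, 0, 0]],
  [85, [0, 0.002, -0.24], [0, 0, 0]],
  [42, [0, 0.002, -0.24], [0, 0, 0]],
  [42, [0, 0.002, -0.24], [0, 0, 0]],
  [42, [0, 0.002, -0.24], [0, 0, 0]],
  [42, [0, 0.002, -0.24], [0, 0, 0]],
  [42, [0, 0.002, -0.24], [0, 0, 0]],
  [42, [0, 0.002, -0.24], [0, 0, 0]],
])

```text
time: 2.68
tool_pos: [0.5616, -0.0273, 0.0402]
tool_rot: [0.0, 0.955, 0.297, 0.001]
contact_force: [-0.1, 0.4, 0.3]
gripper_width: 0.49
grasp_force: 0.0
```

Run:
```python
from h import *
s=monitor.state(); print({k:np.round(s[k],4) for k in s})
```

```text
{'time': np.float64(2.6833), 'joint_pos': array([-0.1809,  0.0595,  1.8891, -0.    ,  1.1915,  0.7865]), 'joint_vel': array([ 0.0004,  0.0066,  0.0055,  0.0012, -0.0005,  0.0007]), 'joint_efforts': array([-5.51000e-02, -3.56673e+01, -3.30481e+01, -2.30000e-03,
       -7.00000e-03, -3.00000e-04]), 'tool_pos': array([ 0.5616, -0.0273,  0.0402]), 'tool_rot': array([3.000e-04, 9.548e-01, 2.971e-01, 6.000e-04]), 'contact_force': array([-0.1326,  0.4319,  0.3457]), 'ft_torque': array([0.021 , 0.0111, 0.0106]), 'grasp_force': np.float64(0.0), 'gripper_width': np.float64(0.4905)}
```

Call:
arm_command([
  [20, [0, 0, 0], [0, 0, 0]],
  [20, [0, 0, 0], [0, 0, 0]],
  [20, [0, 0, 0], [0, 0, 0]],
  [20, [0, 0, 0], [0, 0, 0]],
  [20, [0, 0, 0], [0, 0, 0]],
  [20, [0, 0, 0], [0, 0, 0]],
])

```text
time: 3.18
tool_pos: [0.5626, -0.0288, 0.0406]
tool_rot: [0.002, 0.955, 0.297, 0.001]
contact_force: [1.4, -4.9, 1.9]
gripper_width: 0.284
grasp_force: 58.8
```

Run:
```python
from h import *
s=grab('scene'); t=grab('top'); 
a=cv2.resize(s['color'][130:250,200:330,::-1],(520,480),interpolation=cv2.INTER_CUBIC)
b=cv2.resize(t['color'][150:230,260:330,::-1],(280,320),interpolation=cv2.INTER_CUBIC)
c=np.zeros((480,800,3),np.uint8); c[:,:520]=a; c[:320,520:]=b; cv2.imwrite('pics/grip.png',c)
```

```text
(no output)
```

View pics/grip.png

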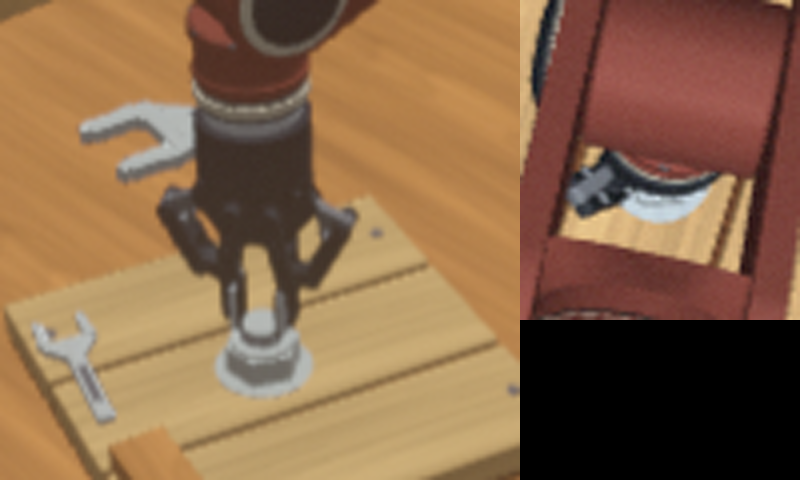

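The picture shows the fingers closed on the bolt end above the nut, with the tips near crop (240,330) and (290,340). They sit higher than the reported TCP suggests, so I'll measure their true height.

Run:
```python
from h import *
s=pickle.load(open('scene.pkl','rb'))
for u0,n in ((259,'L'),(272,'R')):
  for v in range(200,220,1):
    o=[]
    for u in (u0-1,u0,u0+1):
      P=depthpt(s,u,v); o.append(np.r_[np.round(P,3),s['color'][v,u].mean().round()])
    print(n,v,*[x.tolist() for x in o])
```

```text
L 200 [0.582, -0.031, 0.117, 82.0] [0.573, -0.038, 0.108, 65.0] [0.566, -0.043, 0.102, 64.0]
L 201 [0.576, -0.039, 0.107, 118.0] [0.574, -0.036, 0.107, 76.0] [0.571, -0.036, 0.105, 62.0]
L 202 [0.581, -0.032, 0.11, 127.0] [0.578, -0.033, 0.107, 74.0] [0.571, -0.037, 0.102, 61.0]
L 203 [0.581, -0.033, 0.106, 102.0] [0.578, -0.032, 0.105, 64.0] [0.572, -0.035, 0.1, 58.0]
L 204 [0.581, -0.033, 0.103, 98.0] [0.578, -0.032, 0.101, 63.0] [0.571, -0.037, 0.094, 59.0]
L 205 [0.579, -0.036, 0.096, 98.0] [0.578, -0.033, 0.097, 65.0] [0.572, -0.036, 0.092, 59.0]
L 206 [0.58, -0.034, 0.094, 98.0] [0.579, -0.032, 0.095, 69.0] [0.572, -0.037, 0.088, 59.0]
L 207 [0.579, -0.037, 0.089, 98.0] [0.578, -0.033, 0.091, 69.0] [0.573, -0.036, 0.086, 61.0]
L 208 [0.581, -0.035, 0.087, 97.0] [0.58, -0.031, 0.089, 70.0] [0.574, -0.034, 0.085, 72.0]
L 209 [0.577, -0.04, 0.079, 101.0] [0.579, -0.032, 0.085, 75.0] [0.573, -0.036, 0.079, 92.0]
L 210 [0.579, -0.037, 0.078, 106.0] [0.579, -0.033, 0.08, 82.0] [0.571, -0.038, 0.073, 110.0]
L 211 [0.581, -0.035, 0.077, 116.0] [0.58, -0.032, 0.078, 93.0] [0.574, -0.035
[... 1938 characters left out ...]
50.0] [0.521, -0.043, 0.035, 154.0]
R 213 [0.555, -0.011, 0.07, 154.0] [0.544, -0.02, 0.058, 176.0] [0.541, -0.019, 0.057, 177.0]
R 214 [0.55, -0.018, 0.059, 177.0] [0.549, -0.014, 0.061, 180.0] [0.547, -0.013, 0.061, 173.0]
R 215 [0.554, -0.013, 0.061, 180.0] [0.552, -0.011, 0.061, 174.0] [0.547, -0.013, 0.057, 155.0]
R 216 [0.554, -0.014, 0.056, 174.0] [0.555, -0.008, 0.061, 159.0] [0.548, -0.012, 0.054, 139.0]
R 217 [0.562, -0.004, 0.063, 158.0] [0.556, -0.008, 0.058, 156.0] [0.55, -0.009, 0.054, 137.0]
R 218 [0.56, -0.006, 0.058, 151.0] [0.56, -0.003, 0.059, 162.0] [0.552, -0.007, 0.053, 131.0]
R 219 [0.565, -0.001, 0.06, 148.0] [0.562, -0.001, 0.058, 140.0] [0.552, -0.007, 0.049, 127.0]
```

Fingertips stand at about 0.07 m while the reported TCP z is 0.04, so the tips are roughly 25–30 mm above the reported point. I'll open, descend another 26 mm while watching the force, and close.

Call:
arm_command([
  [75, [0, 0, 0], [0, 0, 0]],
  [75, [0, 0, 0], [0, 0, 0]],
  [75, [0, 0, 0], [0, 0, 0]],
  [75, [0, 0, 0], [0, 0, 0]],
  [75, [0, 0, 0], [0, 0, 0]],
  [75, [0, 0, -0.03], [0, 0, 0]],
  [75, [0, 0, -0.06], [0, 0, 0]],
  [75, [0, 0, -0.08], [0, 0, 0]],
  [75, [0, 0, -0.08], [0, 0, 0]],
  [75, [0, 0, -0.08], [0, 0, 0]],
])

```text
time: 4.12
tool_pos: [0.5602, -0.0271, 0.0141]
tool_rot: [-0.001, 0.955, 0.297, -0.001]
contact_force: [0.3, -0.0, 0.1]
gripper_width: 0.878
grasp_force: 0.0
```

Call:
arm_command([
  [30, [0, 0, 0], [0, 0, 0]],
  [30, [0, 0, 0], [0, 0, 0]],
  [30, [0, 0, 0], [0, 0, 0]],
  [30, [0, 0, 0], [0, 0, 0]],
  [30, [0, 0, 0], [0, 0, 0]],
  [30, [0, 0, 0], [0, 0, 0]],
  [30, [0, 0, 0], [0, 0, 0]],
])

```text
time: 4.7
tool_pos: [0.5627, -0.0287, 0.0168]
tool_rot: [0.002, 0.955, 0.297, 0.001]
contact_force: [1.4, -5.6, 1.9]
gripper_width: 0.516
grasp_force: 62.1
```

Call:
arm_command([
  [65, [0, 0, 0], [0, 0, 0]],
  [65, [0, 0, 0], [0, 0, 0]],
  [65, [0, 0, 0], [0, 0, 0]],
  [65, [0.005, -0.005, -0.02], [0, 0, 0]],
  [65, [0.005, -0.005, -0.02], [0, 0, 0]],
  [65, [0.005, -0.005, -0.02], [0, 0, 0]],
])

```text
time: 5.2
tool_pos: [0.562, -0.0285, 0.0085]
tool_rot: [-0.0, 0.955, 0.297, -0.001]
contact_force: [-0.5, 0.2, -0.4]
gripper_width: 0.761
grasp_force: 0.0
```

Call:
arm_command([
  [30, [0, 0, 0], [0, 0, 0]],
  [30, [0, 0, 0], [0, 0, 0]],
  [30, [0, 0, 0], [0, 0, 0]],
  [30, [0, 0, 0], [0, 0, 0]],
  [30, [0, 0, 0], [0, 0, 0]],
  [30, [0, 0, 0], [0, 0, 0]],
  [30, [0, 0, 0], [0, 0, 0]],
])

```text
time: 5.78
tool_pos: [0.5626, -0.0288, 0.0096]
tool_rot: [0.0, 0.955, 0.297, 0.0]
contact_force: [-1.5, -0.6, 3.6]
gripper_width: 0.519
grasp_force: 62.1
```

Run:
```python
from h import *
st=monitor.state(); print({k:np.round(st[k],4) for k in st})
s=grab('scene'); save(s,'grip2.png',(200,130,330,250),5)
```

```text
{'time': np.float64(5.7833), 'joint_pos': array([-0.1831,  0.106 ,  1.8981, -0.    ,  1.1374,  0.7845]), 'joint_vel': array([-0.0015, -0.0008,  0.0015, -0.0006,  0.0009,  0.0008]), 'joint_efforts': array([  0.3009, -35.0621, -31.2453,   0.1423,  -0.4525,  -0.0613]), 'tool_pos': array([ 0.5626, -0.0288,  0.0096]), 'tool_rot': array([0.    , 0.9549, 0.297 , 0.    ]), 'contact_force': array([-1.4697, -0.5594,  3.5965]), 'ft_torque': array([-0.0074,  0.3407, -0.0439]), 'grasp_force': np.float64(62.0797), 'gripper_width': np.float64(0.5192)}
```

View pics/grip2.png

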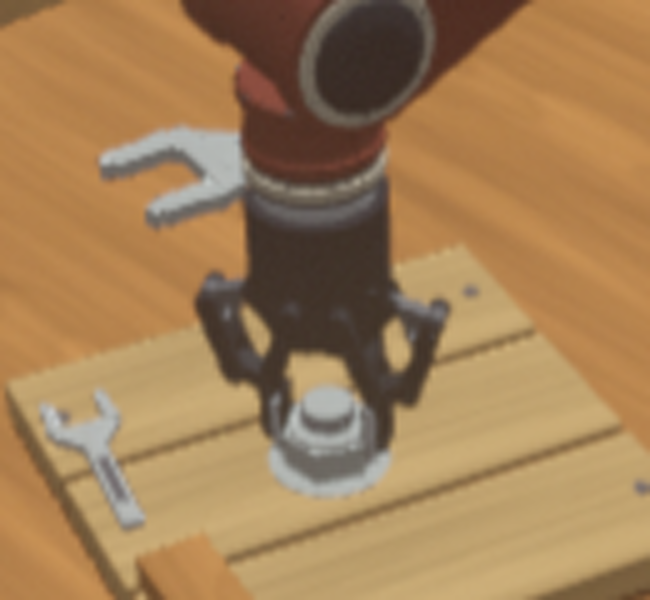

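The picture shows the pads gripping the flats, with the finger ends just above the washer at about (270,440) and (380,440). Now I turn clockwise.

Call:
arm_command([
  [30, [0, 0, 0], [0, 0, -0.06]],
  [30, [0, 0, 0], [0, 0, -0.12]],
  [30, [0, 0, 0], [0, 0, -0.18]],
  [30, [0, 0, 0], [0, 0, -0.24]],
  [30, [0, 0, 0], [0, 0, -0.3]],
  [30, [0, 0, 0], [0, 0, -0.36]],
  [30, [0, 0, 0], [0, 0, -0.42]],
  [30, [0, 0, 0], [0, 0, -0.48]],
  [30, [0, 0, 0], [0, 0, -0.5]],
  [30, [0, 0, 0], [0, 0, -0.5]],
])

```text
time: 6.67
tool_pos: [0.5628, -0.0294, 0.0096]
tool_rot: [0.001, 0.996, -0.091, 0.0]
contact_force: [-2.2, -3.4, 2.5]
gripper_width: 0.522
grasp_force: 62.2
```

```bash
cat > st.py <<'E'
from h import *
st=monitor.state(); q=st['tool_rot']; a=np.degrees(2*np.arctan2(q[2],q[1])-np.pi/2)
print({k:np.round(st[k],4).tolist() for k in ('time','tool_pos','contact_force','ft_torque','gripper_width','grasp_force')},'yaxis',round(a,1),'j6',round(st['joint_pos'][5],2))
E
python3 st.py
```

```text
{'time': 6.6667, 'tool_pos': [0.5628, -0.0294, 0.0096], 'contact_force': [-2.2194, -3.3601, 2.4508], 'ft_torque': [-0.5192, 0.2873, -0.1439], 'gripper_width': 0.5219, 'grasp_force': 62.1766} yaxis -100.5 j6 1.57
```

Call:
arm_command([
  [30, [0, 0, 0], [0, 0, -0.05]],
  [30, [0, 0, 0], [0, 0, -0.1]],
  [30, [0, 0, 0], [0, 0, -0.15]],
  [30, [0, 0, 0], [0, 0, -0.2]],
  [30, [0, 0, 0], [0, 0, -0.2]],
  [30, [0, 0, 0], [0, 0, -0.2]],
])

```text
time: 7.17
tool_pos: [0.5627, -0.0296, 0.0095]
tool_rot: [0.001, 0.97, -0.244, 0.0]
contact_force: [-1.8, -5.3, 4.3]
gripper_width: 0.522
grasp_force: 62.2
```

```bash
python3 st.py
```

```text
{'time': 7.1667, 'tool_pos': [0.5627, -0.0296, 0.0095], 'contact_force': [-1.7605, -5.335, 4.298], 'ft_torque': [-0.8472, 0.3811, -0.1183], 'gripper_width': 0.5218, 'grasp_force': 62.2283} yaxis -118.3 j6 1.88
```

Call:
arm_command([
  [30, [0, -0.003, 0], [0, 0, -0.05]],
  [30, [0, -0.003, 0], [0, 0, -0.1]],
  [30, [0, -0.003, 0], [0, 0, -0.13]],
  [30, [0, -0.003, 0], [0, 0, -0.13]],
  [30, [0, -0.003, 0], [0, 0, -0.13]],
])

```text
time: 7.58
tool_pos: [0.5626, -0.0297, 0.0096]
tool_rot: [0.0, 0.94, -0.341, 0.0]
contact_force: [-3.2, -2.4, 5.1]
gripper_width: 0.522
grasp_force: 62.4
```

```bash
python3 st.py
```

```text
{'time': 7.5833, 'tool_pos': [0.5626, -0.0297, 0.0096], 'contact_force': [-3.1936, -2.4006, 5.1289], 'ft_torque': [-0.4762, 0.494, 1.0704], 'gripper_width': 0.5223, 'grasp_force': 62.3641} yaxis -129.9 j6 2.08
```

Finger-tight: the torque jumped to about 1.07 N·m after 75° of turn. Now I release, rise and go to the wrench handle.

Call:
arm_command([
  [75, [0, 0, 0], [0, 0, 0]],
  [85, [0, 0, 0], [0, 0, 0]],
  [85, [0, 0, 0], [0, 0, 0]],
  [85, [0, 0, 0], [0, 0, 0]],
  [85, [0, 0, 0.13], [0, 0, 0]],
  [85, [0, 0, 0.26], [0, 0, 0]],
  [85, [0, 0, 0.35], [0, 0, 0]],
  [85, [0, 0, 0.35], [0, 0, 0]],
])

```text
time: 8.25
tool_pos: [0.5675, -0.0302, 0.1222]
tool_rot: [-0.001, 0.939, -0.343, 0.006]
contact_force: [1.8, 0.3, 1.3]
gripper_width: 0.997
grasp_force: 0.0
```

Call:
arm_command([
  [85, [-0.717, -0.999, 0], [0, 0, 0.334]],
  [85, [-0.717, -0.999, 0], [0, 0, 0.334]],
  [85, [-0.717, -0.999, 0], [0, 0, 0.334]],
  [85, [-0.717, -0.999, 0], [0, 0, 0.334]],
  [85, [-0.717, -0.999, 0], [0, 0, 0.334]],
  [85, [-0.717, -0.999, 0], [0, 0, 0.334]],
  [85, [-0.717, -0.999, 0], [0, 0, 0.334]],
  [85, [-0.717, -0.999, 0], [0, 0, 0.334]],
  [85, [-0.717, -0.999, 0], [0, 0, 0.334]],
  [85, [-0.717, -0.999, 0], [0, 0, 0.334]],
  [85, [-0.717, -0.999, 0], [0, 0, 0.334]],
])

```text
time: 9.17
tool_pos: [0.3461, -0.3309, 0.1139]
tool_rot: [-0.0, 0.996, -0.09, 0.0]
contact_force: [-0.3, -0.1, -0.2]
gripper_width: 0.995
grasp_force: 0.0
```

```bash
python3 st.py
python3 - <<'E'
from h import *
t=grab('top'); s=grab('scene')
a=cv2.resize(t['color'][165:220,265:325,::-1],(480,440),interpolation=cv2.INTER_CUBIC)
b=cv2.resize(s['color'][120:230,195:290,::-1],(320,370),interpolation=cv2.INTER_CUBIC)
c=np.zeros((440,800,3),np.uint8); c[:,:480]=a; c[:370,480:]=b; cv2.imwrite('pics/nut2.png',c)
E
```

```text
{'time': 9.1667, 'tool_pos': [0.3461, -0.3309, 0.1139], 'contact_force': [-0.3373, -0.1138, -0.2025], 'ft_torque': [0.0176, -0.0089, 0.0335], 'gripper_width': 0.9946, 'grasp_force': 0.0} yaxis -100.4 j6 0.83
```

View pics/nut2.png

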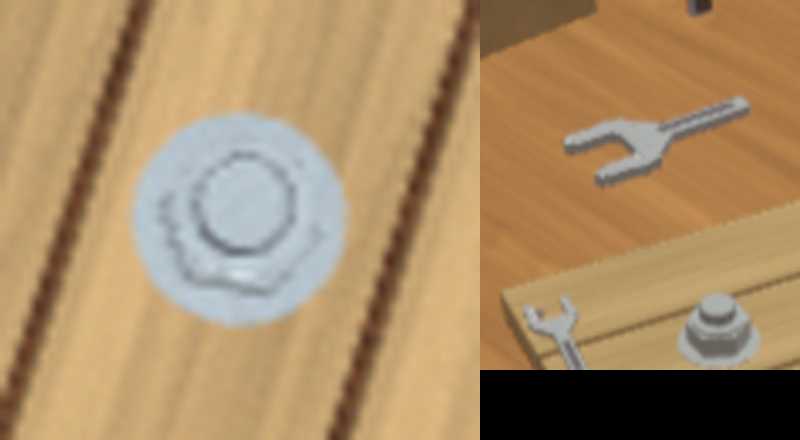

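The nut turned, with corners at crop about (190,285), (268,293) and (322,228). The wrench lies undisturbed. Next I check the hex angle and the fingertip height.

Run:
```python
from h import *
t=pickle.load(open('top.pkl','rb')); s=pickle.load(open('scene.pkl','rb'))
c=lambda x,y:(265+(x+.5)/8-.5,165+(y+.5)/8-.5)
C=onplane(t,*c(244,203),.074); print(C)
for p in ((165,215),(190,285),(268,293),(322,228)):
    w=onplane(t,*c(*p),.057)-C; print(np.hypot(*w[:2]),np.degrees(np.arctan2(w[1],w[0])))
print(proj(s,np.array([.346,-.331,.114])),proj(s,np.array([.346,-.331,.144])))
g=s['color'][60:135,225:300].mean(2)
m=g<70
vv,uu=np.where(m); print(vv.max()+60, uu[vv>vv.max()-4]+225)
for v in range(100,128,3): print(v,[ (u,depthpt(s,u,v).round(3).tolist()) for u in range(245,275,4) if s['color'][v,u].mean()<75])
```

```text
[ 0.56114549 -0.02704208  0.074     ]
0.023905251744238236 94.90781982698647
0.02835092533540176 146.76018969543097
0.027005889841743836 -161.24839366032882
0.025496521362831672 -100.91304129363026
[253.22409639 129.56855761] [252.72842995 121.3537673 ]
123 [259 260 261 262 259 260 261 262 263 259 260 261 262 260]
100 [(245, [0.338, -0.374, 0.201]), (249, [0.358, -0.329, 0.224]), (253, [0.36, -0.305, 0.233]), (257, [0.369, -0.275, 0.247]), (261, [0.365, -0.261, 0.25]), (265, [0.353, -0.257, 0.247])]
103 [(245, [0.337, -0.377, 0.189]), (253, [0.366, -0.299, 0.227]), (261, [0.365, -0.262, 0.24]), (265, [0.351, -0.26, 0.235])]
106 [(245, [0.345, -0.367, 0.185]), (253, [0.37, -0.295, 0.22]), (257, [0.356, -0.292, 0.216]), (261, [0.366, -0.261, 0.23]), (265, [0.351, -0.26, 0.226])]
109 [(245, [0.342, -0.372, 0.171]), (257, [0.367, -0.28, 0.214]), (261, [0.366, -0.262, 0.221]), (265, [0.351, -0.261, 0.215])]
112 [(245, [0.346, -0.368, 0.163]), (257, [0.367, -0.28, 0.204]), (261, [0.372, -0.256, 0.215]), (265, [0.358, -0.254, 0.21])]
115 [(261, [0.359, -0.272, 0.194])]
118 [(261, [0.361, -0.27, 0.185])]
121 [(261, [0.355, -0.278, 0.169])]
124 []
127 []
```

Call:
arm_command([
  [50, [0, 0.005, -0.1], [0, 0, 0.007]],
  [50, [0, 0.005, -0.2], [0, 0, 0.007]],
  [50, [0, 0.005, -0.3], [0, 0, 0.007]],
  [50, [0, 0.005, -0.4], [0, 0, 0.007]],
  [50, [0, 0.005, -0.44], [0, 0, 0.007]],
  [50, [0, 0.005, -0.44], [0, 0, 0.007]],
])

```text
time: 9.77
tool_pos: [0.3463, -0.3231, -0.0219]
tool_rot: [-0.003, 0.997, -0.081, -0.003]
contact_force: [-0.8, 0.5, -0.1]
gripper_width: 0.587
grasp_force: 0.0
```

```bash
python3 st.py
python3 - <<'E'
from h import *
s=grab('scene'); save(s,'w1.png',(215,80,325,180),6)
E
```

```text
{'time': 9.7667, 'tool_pos': [0.3463, -0.3231, -0.0219], 'contact_force': [-0.7581, 0.4864, -0.0765], 'ft_torque': [0.0087, -0.0218, -0.065], 'gripper_width': 0.5865, 'grasp_force': 0.0} yaxis -99.3 j6 0.82
```

View pics/w1.png

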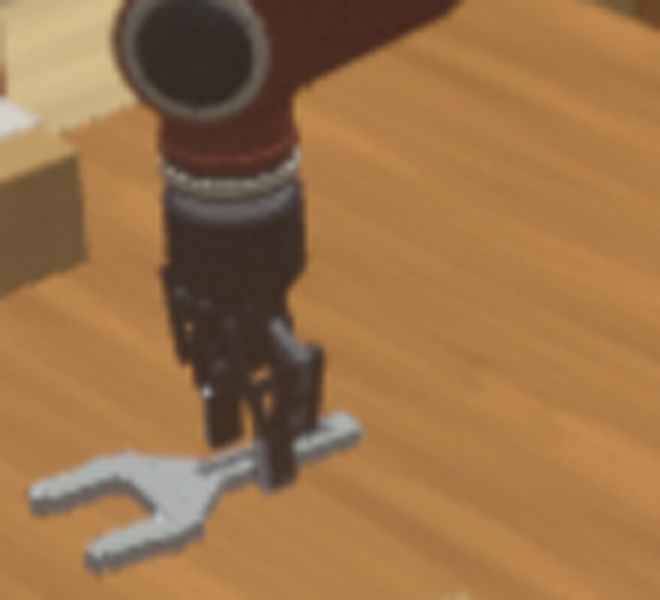

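The fingers straddle the handle (tips at about crop (220,440) and (275,485)), nearly at the table. I lower 3 mm and close.

Call:
arm_command([
  [50, [0, 0, -0.01], [0, 0, 0]],
  [10, [0, 0, -0.01], [0, 0, 0]],
  [10, [0, 0, -0.01], [0, 0, 0]],
  [10, [0, 0, -0.01], [0, 0, 0]],
  [10, [0, 0, -0.01], [0, 0, 0]],
  [10, [0, 0, -0.01], [0, 0, 0]],
  [10, [0, 0, -0.01], [0, 0, 0]],
])

```text
time: 10.4
tool_pos: [0.3487, -0.3292, -0.0187]
tool_rot: [0.001, 0.997, -0.083, 0.001]
contact_force: [0.3, 1.3, 6.1]
gripper_width: 0.22
grasp_force: 58.6
```

```bash
python3 st.py
```

```text
{'time': 10.4, 'tool_pos': [0.3487, -0.3292, -0.0187], 'contact_force': [0.2999, 1.2967, 6.0942], 'ft_torque': [0.1592, 0.0025, -0.0584], 'gripper_width': 0.2197, 'grasp_force': 58.577} yaxis -99.5 j6 0.82
```

Call:
arm_command([
  [10, [0, 0, 0.1], [0, 0, 0]],
  [10, [0, 0, 0.2], [0, 0, 0]],
  [10, [0, 0, 0.3], [0, 0, 0]],
  [10, [0, 0, 0.38], [0, 0, 0]],
  [10, [0, 0, 0.38], [0, 0, 0]],
])

```text
time: 10.82
tool_pos: [0.3498, -0.3308, 0.099]
tool_rot: [0.004, 0.997, -0.082, 0.004]
contact_force: [0.7, -1.1, -2.3]
gripper_width: 0.219
grasp_force: 59.2
```

Call:
arm_command([
  [10, [0.06, 0.13, 0], [0, 0, 0.05]],
  [10, [0.12, 0.25, 0], [0, 0, 0.1]],
  [10, [0.18, 0.38, 0], [0, 0, 0.15]],
  [10, [0.24, 0.5, 0], [0, 0, 0.2]],
  [10, [0.3, 0.63, 0], [0, 0, 0.25]],
  [10, [0.36, 0.76, 0], [0, 0, 0.3]],
  [10, [0.421, 0.892, 0], [0, 0, 0.329]],
  [10, [0.421, 0.892, 0], [0, 0, 0.329]],
  [10, [0.421, 0.892, 0], [0, 0, 0.329]],
  [10, [0.421, 0.892, 0], [0, 0, 0.329]],
])

```text
time: 11.65
tool_pos: [0.4724, -0.0598, 0.0912]
tool_rot: [-0.0, 0.984, 0.176, -0.002]
contact_force: [0.1, -0.5, -4.3]
gripper_width: 0.218
grasp_force: 59.3
```

```bash
python3 st.py
python3 - <<'E'
from h import *
t=grab('top');s=grab('scene')
a=cv2.resize(t['color'][155:255,255:335,::-1],(400,500),interpolation=cv2.INTER_CUBIC)
b=cv2.resize(s['color'][130:230,220:300,::-1],(400,500),interpolation=cv2.INTER_CUBIC)
cv2.imwrite('pics/over.png',np.hstack([a,b]))
E
```

```text
{'time': 11.65, 'tool_pos': [0.4724, -0.0598, 0.0912], 'contact_force': [0.087, -0.5058, -4.3419], 'ft_torque': [-0.0775, 0.1053, -0.0032], 'gripper_width': 0.2182, 'grasp_force': 59.3265} yaxis -69.8 j6 0.94
```

View pics/over.png

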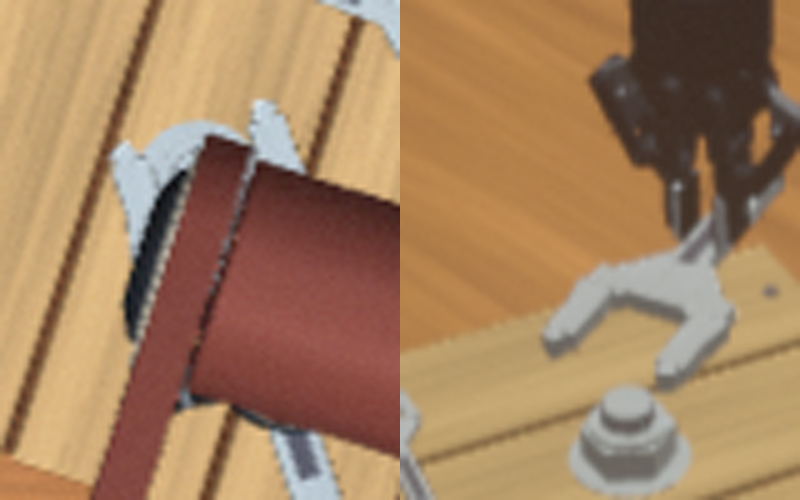

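The picture shows the wrench level above the nut. Prong tips in the top crop are at about (122,150) and (264,102), and in the scene crop at (148,335) and (265,370).

Run:
```python
from h import *
t=pickle.load(open('top.pkl','rb')); s=pickle.load(open('scene.pkl','rb'))
ct=lambda x,y:(255+(x+.5)/5-.5,155+(y+.5)/5-.5); cs=lambda x,y:(220+(x+.5)/5-.5,130+(y+.5)/5-.5)
tips=[]
for a,b in (((122,150),(265,370)),((264,102),(148,335))):
    o1,d1=ray(t,*ct(*a)); o2,d2=ray(s,*cs(*b))
    k=np.linalg.lstsq(np.c_[d1,-d2],o2-o1,rcond=None)[0]; p=o1+d1*k[0];p2=o2+d2*k[1]; print('tri',p.round(4),p2.round(4))
    tips.append(onplane(t,*ct(*a),.124)); print(tips[-1])
m=(tips[0]+tips[1])/2; d=tips[0]-tips[1]; x=np.array([d[1],-d[0],0]); x/=np.linalg.norm(x)
print('mid',m,'sep',np.linalg.norm(d),'ang',np.degrees(np.arctan2(x[1],x[0])),'jaw',m-.025*x)
# mask of prong pixels in top: depth between .11 and .135
z=[];
for v in range(170,250):
  for u in range(270,325):
    im=t['color'][v,u].astype(int)
    P=depthpt(t,u,v)
    if .105<P[2]<.14 and im.max()-im.min()<40 and im.mean()>110: z.append(np.r_[P,u,v])
z=np.array(z); print(len(z),np.median(z[:,2]))
hs=z[z[:,4]>230]; pr=z[z[:,4]<200]
print('handle z',np.median(hs[:,2]),hs[:,:2].mean(0),'prong z',np.median(pr[:,2]))
```

```text
tri [0.5662 0.0124 0.1208] [0.5675 0.0111 0.121 ]
[0.56570008 0.01238751 0.124     ]
tri [ 0.5907 -0.0534  0.1206] [ 0.5921 -0.0548  0.1209]
[ 0.5900591  -0.05315025  0.124     ]
mid [ 0.57787959 -0.02038137  0.124     ] sep 0.06991823982027685 ang 20.38905352626122 jaw [ 0.55444588 -0.02909119  0.124     ]
278 0.11979487001453187
handle z 0.12594913117986506 [ 0.42755257 -0.07308431] prong z 0.1191492459566772
```

Call:
arm_command([
  [10, [0, 0, 0], [0, 0, 0]],
  [10, [0, 0, 0], [0, 0, 0]],
  [10, [0, 0, 0], [0, 0, 0]],
])

```text
time: 12.0
tool_pos: [0.4735, -0.0612, 0.0933]
tool_rot: [0.0, 0.985, 0.174, 0.0]
contact_force: [-0.7, 0.2, -4.5]
gripper_width: 0.22
grasp_force: 59.3
```

```bash
python3 st.py
python3 - <<'E'
from h import *
t=grab('top')
# prong masks by depth/colour -> centreline of each prong on top plane .120
m=np.zeros((420,560),np.uint8)
for v in range(170,215):
  for u in range(272,322):
    im=t['color'][v,u].astype(int); P=depthpt(t,u,v)
    if P[2]>.10 and P[2]<.135 and im.max()-im.min()<40 and im.mean()>110: m[v,u]=1
n,l,stt,ce=cv2.connectedComponentsWithStats(m)
x=np.array([np.cos(np.radians(20.2)),np.sin(np.radians(20.2))]); y=np.array([-x[1],x[0]])
N=np.array([.5612,-.0271])
for k in range(1,n):
  if stt[k,4]<15: continue
  vv,uu=np.where(l==k); P=np.array([onplane(t,u,v,.120)[:2] for u,v in zip(uu,vv)])-N
  a=P@x;b=P@y
  print(stt[k],'along',a.min(),a.max(),'lat by along:')
  for e in np.arange(a.min(),a.max(),.006):
    q=(a>=e)&(a<e+.006); print('  ',round(e,3),b[q].min().round(4),b[q].max().round(4))
E
```

```text
{'time': 12.0, 'tool_pos': [0.4735, -0.0612, 0.0933], 'contact_force': [-0.6672, 0.2157, -4.5335], 'ft_torque': [-0.0228, 0.1001, -0.0202], 'gripper_width': 0.2203, 'grasp_force': 59.3423} yaxis -69.9 j6 0.94
[305 174  12  15 100] along -0.016772814211898742 0.021203347075081116 lat by along:
   -0.017 -0.0446 -0.0336
   -0.011 -0.0425 -0.0255
   -0.005 -0.0433 -0.0263
   0.001 -0.0434 -0.0256
   0.007 -0.0436 -0.0257
   0.013 -0.0407 -0.0303
   0.019 -0.037 -0.0348
[278 183  10  24 125] along -0.0312682963373469 0.021257403912396503 lat by along:
   -0.031 0.0404 0.0448
   -0.025 0.0359 0.0425
   -0.019 0.0314 0.0425
   -0.013 0.027 0.041
   -0.007 0.0233 0.0409
   -0.001 0.0232 0.0409
   0.005 0.0239 0.0408
   0.011 0.0231 0.0401
   0.017 0.0282 0.0378
```

Call:
arm_command([
  [10, [0.0075, 0.004, -0.04], [0, 0, 0]],
  [10, [0.0075, 0.004, -0.087], [0, 0, 0]],
  [10, [0.0075, 0.004, -0.087], [0, 0, 0]],
  [10, [0.0075, 0.004, -0.087], [0, 0, 0]],
  [10, [0.0075, 0.004, -0.087], [0, 0, 0]],
  [10, [0.0075, 0.004, -0.087], [0, 0, 0]],
])

```text
time: 12.55
tool_pos: [0.4766, -0.0592, 0.0679]
tool_rot: [0.0, 0.985, 0.175, 0.001]
contact_force: [0.3, 0.5, -3.1]
gripper_width: 0.219
grasp_force: 59.4
```

```bash
python3 st.py
cat > pr.py <<'E'
from h import *
import sys
zt=float(sys.argv[1]); ang=np.radians(float(sys.argv[2]))
t=grab('top'); m=np.zeros((420,560),np.uint8); Z=np.zeros((420,560))
for v in range(165,225):
  for u in range(268,326):
    im=t['color'][v,u].astype(int); P=depthpt(t,u,v); Z[v,u]=P[2]
    if abs(P[2]-zt)<.016 and im.max()-im.min()<40 and im.mean()>110: m[v,u]=1
n,l,stt,ce=cv2.connectedComponentsWithStats(m)
x=np.array([np.cos(ang),np.sin(ang)]); y=np.array([-x[1],x[0]]); N=np.array([.5612,-.0271])
for k in range(1,n):
  if stt[k,4]<15: continue
  vv,uu=np.where(l==k); P=np.array([onplane(t,u,v,zt)[:2] for u,v in zip(uu,vv)])-N
  a=P@x;b=P@y
  print(stt[k].tolist(),'z',np.median(Z[l==k]).round(4),'along',a.min().round(4),a.max().round(4),'lat',[(round(e,3),b[q].min().round(4),b[q].max().round(4)) for e in np.arange(-.01,.016,.006) for q in [(a>=e)&(a<e+.006)] if q.any()])
E
python3 pr.py .094 20.2
```

```text
{'time': 12.55, 'tool_pos': [0.4766, -0.0592, 0.0679], 'contact_force': [0.3426, 0.5111, -3.0658], 'ft_torque': [-0.1034, 0.1046, 0.0364], 'gripper_width': 0.219, 'grasp_force': 59.4153} yaxis -69.8 j6 0.94
[304, 175, 12, 16, 102] z 0.0961 along -0.0178 0.0242 lat [(np.float64(-0.01), np.float64(-0.0421), np.float64(-0.0254)), (np.float64(-0.004), np.float64(-0.0422), np.float64(-0.0247)), (np.float64(0.002), np.float64(-0.0416), np.float64(-0.0255)), (np.float64(0.008), np.float64(-0.0424), np.float64(-0.0248)), (np.float64(0.014), np.float64(-0.041), np.float64(-0.0272))]
[277, 183, 10, 24, 114] z 0.0968 along -0.0282 0.0258 lat [(np.float64(-0.01), np.float64(0.0308), np.float64(0.0421)), (np.float64(-0.004), np.float64(0.0239), np.float64(0.0421)), (np.float64(0.002), np.float64(0.0238), np.float64(0.0405)), (np.float64(0.008), np.float64(0.0245), np.float64(0.0412)), (np.float64(0.014), np.float64(0.0238), np.float64(0.0389))]
```

Call:
arm_command([
  [10, [0, 0, -0.03], [0, 0, 0]],
  [10, [0, 0, -0.06], [0, 0, 0]],
  [10, [0, 0, -0.08], [0, 0, 0]],
  [10, [0, 0, -0.1], [0, 0, 0]],
  [10, [0, 0, -0.1], [0, 0, 0]],
  [10, [0, 0, -0.1], [0, 0, 0]],
])

```text
time: 13.1
tool_pos: [0.4754, -0.0589, 0.0363]
tool_rot: [-0.0, 0.985, 0.175, -0.001]
contact_force: [-0.5, -0.2, -3.2]
gripper_width: 0.22
grasp_force: 59.4
```

```bash
python3 st.py; python3 pr.py .065 20.2
```

```text
{'time': 13.1, 'tool_pos': [0.4754, -0.0589, 0.0363], 'contact_force': [-0.5198, -0.1939, -3.2266], 'ft_torque': [-0.0371, 0.1324, -0.0229], 'gripper_width': 0.2201, 'grasp_force': 59.4181} yaxis -69.8 j6 0.94
[277, 178, 38, 30, 318] z 0.064 along -0.0279 0.0245 lat [(np.float64(-0.01), np.float64(-0.0404), np.float64(0.0417)), (np.float64(-0.004), np.float64(-0.0412), np.float64(0.0425)), (np.float64(0.002), np.float64(-0.0413), np.float64(0.0424)), (np.float64(0.008), np.float64(-0.0414), np.float64(0.0424)), (np.float64(0.014), np.float64(-0.0407), np.float64(0.0416))]
```

Call:
arm_command([
  [10, [0, 0, -0.02], [0, 0, 0]],
  [10, [0, 0, -0.04], [0, 0, 0]],
  [10, [0, 0, -0.04], [0, 0, 0]],
  [10, [0, 0, -0.04], [0, 0, 0]],
  [10, [0, 0, -0.04], [0, 0, 0]],
])

```text
time: 13.57
tool_pos: [0.476, -0.059, 0.0251]
tool_rot: [-0.0, 0.985, 0.175, -0.0]
contact_force: [0.1, 0.1, -3.7]
gripper_width: 0.219
grasp_force: 59.4
```

```bash
python3 st.py; python3 pr.py .053 20.2
```

```text
{'time': 13.5667, 'tool_pos': [0.476, -0.059, 0.0251], 'contact_force': [0.0782, 0.1187, -3.6598], 'ft_torque': [-0.1409, 0.1094, 0.0165], 'gripper_width': 0.2193, 'grasp_force': 59.4172} yaxis -69.8 j6 0.94
[277, 178, 38, 30, 310] z 0.0548 along -0.0268 0.0263 lat [(np.float64(-0.01), np.float64(-0.041), np.float64(0.0421)), (np.float64(-0.004), np.float64(-0.0418), np.float64(0.042)), (np.float64(0.002), np.float64(-0.042), np.float64(0.0419)), (np.float64(0.008), np.float64(-0.0421), np.float64(0.0411)), (np.float64(0.014), np.float64(-0.039), np.float64(0.0403))]
```

Call:
arm_command([
  [10, [-0.0045, 0.013, 0], [0, 0, -0.028]],
  [10, [-0.0083, 0.0263, 0], [0, 0, -0.0556]],
  [10, [-0.0115, 0.0395, 0], [0, 0, -0.083]],
  [10, [-0.0143, 0.053, 0], [0, 0, -0.111]],
  [10, [-0.0165, 0.0665, 0], [0, 0, -0.139]],
  [10, [-0.018, 0.08, 0], [0, 0, -0.167]],
  [10, [-0.019, 0.0935, 0], [0, 0, -0.195]],
  [10, [-0.0193, 0.1073, 0], [0, 0, -0.222]],
  [10, [-0.0193, 0.1073, 0], [0, 0, -0.222]],
])

```text
time: 14.37
tool_pos: [0.4726, -0.0296, 0.0268]
tool_rot: [0.004, 1.0, 0.002, 0.003]
contact_force: [3.9, -9.3, -5.8]
gripper_width: 0.214
grasp_force: 59.0
```

```bash
python3 st.py; python3 pr.py .053 0
```

```text
{'time': 14.3667, 'tool_pos': [0.4726, -0.0296, 0.0268], 'contact_force': [3.8588, -9.2965, -5.8063], 'ft_torque': [-1.6162, -0.4078, 0.2723], 'gripper_width': 0.2145, 'grasp_force': 59.0275} yaxis -89.8 j6 1.35
[278, 181, 35, 20, 338] z 0.0554 along -0.0214 0.0263 lat [(np.float64(-0.01), np.float64(-0.0408), np.float64(0.0292)), (np.float64(-0.004), np.float64(-0.0407), np.float64(0.0418)), (np.float64(0.002), np.float64(-0.0405), np.float64(0.042)), (np.float64(0.008), np.float64(-0.0405), np.float64(0.0421)), (np.float64(0.014), np.float64(-0.0403), np.float64(0.0422))]
```

Call:
arm_command([
  [10, [0, 0.0137, 0], [0, 0, -0.028]],
  [10, [0.001, 0.0274, 0], [0, 0, -0.056]],
  [10, [0.0025, 0.041, 0], [0, 0, -0.083]],
  [10, [0.0046, 0.0544, 0], [0, 0, -0.111]],
  [10, [0.0076, 0.0704, 0], [0, 0, -0.144]],
  [10, [0.0076, 0.0704, 0], [0, 0, -0.144]],
  [10, [0.0076, 0.0704, 0], [0, 0, -0.144]],
])

```text
time: 15.0
tool_pos: [0.4748, -0.009, 0.0266]
tool_rot: [0.004, 0.994, -0.11, 0.003]
contact_force: [3.9, -11.5, -5.2]
gripper_width: 0.219
grasp_force: 59.0
```

```bash
python3 st.py; python3 pr.py .053 -11
```

```text
{'time': 15.0, 'tool_pos': [0.4748, -0.009, 0.0266], 'contact_force': [3.919, -11.4665, -5.212], 'ft_torque': [-1.842, -0.4168, 0.1707], 'gripper_width': 0.2186, 'grasp_force': 59.0299} yaxis -102.7 j6 1.62
[276, 178, 37, 23, 381] z 0.0559 along -0.0168 0.0266 lat [(np.float64(-0.01), np.float64(-0.0408), np.float64(0.0433)), (np.float64(-0.004), np.float64(-0.0422), np.float64(0.0419)), (np.float64(0.002), np.float64(-0.0426), np.float64(0.0417)), (np.float64(0.008), np.float64(-0.042), np.float64(0.0403)), (np.float64(0.014), np.float64(-0.041), np.float64(0.0414))]
```

Call:
arm_command([
  [10, [0.004, 0.016, 0], [0, 0, -0.033]],
  [10, [0.009, 0.0317, 0], [0, 0, -0.067]],
  [10, [0.009, 0.0317, 0], [0, 0, -0.067]],
  [10, [0.009, 0.0317, 0], [0, 0, -0.067]],
])

```text
time: 15.38
tool_pos: [0.4774, -0.0002, 0.0265]
tool_rot: [0.004, 0.987, -0.162, 0.003]
contact_force: [3.1, -13.4, -5.5]
gripper_width: 0.219
grasp_force: 59.1
```

```bash
python3 st.py; python3 pr.py .053 -15
```

```text
{'time': 15.3833, 'tool_pos': [0.4774, -0.0002, 0.0265], 'contact_force': [3.0648, -13.4165, -5.4684], 'ft_torque': [-2.3431, -0.3671, 0.3015], 'gripper_width': 0.2191, 'grasp_force': 59.066} yaxis -108.7 j6 1.75
[275, 177, 38, 24, 356] z 0.0555 along -0.0187 0.0284 lat [(np.float64(-0.01), np.float64(-0.0382), np.float64(0.0439)), (np.float64(-0.004), np.float64(-0.0423), np.float64(0.0413)), (np.float64(0.002), np.float64(-0.0427), np.float64(0.042)), (np.float64(0.008), np.float64(-0.042), np.float64(0.0411)), (np.float64(0.014), np.float64(-0.0406), np.float64(0.0408))]
```

Call:
arm_command([
  [10, [0.006, 0.0155, 0], [0, 0, -0.033]],
  [10, [0.012, 0.031, 0], [0, 0, -0.067]],
  [10, [0.012, 0.031, 0], [0, 0, -0.067]],
  [10, [0.012, 0.031, 0], [0, 0, -0.067]],
])

```text
time: 15.77
tool_pos: [0.4808, 0.0058, 0.0265]
tool_rot: [0.008, 0.977, -0.213, 0.004]
contact_force: [2.4, -24.7, -5.7]
gripper_width: 0.221
grasp_force: 59.6
```

```bash
python3 st.py; python3 pr.py .053 -20
```

```text
{'time': 15.7667, 'tool_pos': [0.4808, 0.0058, 0.0265], 'contact_force': [2.4061, -24.6789, -5.7362], 'ft_torque': [-4.3167, -0.193, 0.7366], 'gripper_width': 0.2213, 'grasp_force': 59.5524} yaxis -114.6 j6 1.87
[275, 176, 39, 23, 305] z 0.0556 along -0.0202 0.029 lat [(np.float64(-0.01), np.float64(-0.0255), np.float64(0.044)), (np.float64(-0.004), np.float64(-0.0227), np.float64(0.0422)), (np.float64(0.002), np.float64(-0.0413), np.float64(0.0417)), (np.float64(0.008), np.float64(-0.0418), np.float64(0.0421)), (np.float64(0.014), np.float64(-0.04), np.float64(0.0407))]
```

The force jumped to 25 N, so the stop is reached. I'll unload slightly and lift straight up.

Call:
arm_command([
  [10, [-0.006, -0.016, 0], [0, 0, 0.033]],
  [10, [-0.009, -0.023, 0], [0, 0, 0.05]],
  [10, [-0.009, -0.023, 0], [0, 0, 0.05]],
  [10, [-0.009, -0.023, 0], [0, 0, 0.05]],
])

```text
time: 16.15
tool_pos: [0.4793, 0.0018, 0.027]
tool_rot: [0.004, 0.984, -0.176, 0.004]
contact_force: [5.7, -14.2, -6.6]
gripper_width: 0.222
grasp_force: 59.1
```

```bash
python3 st.py; python3 pr.py .053 -17
```

```text
{'time': 16.15, 'tool_pos': [0.4793, 0.0018, 0.027], 'contact_force': [5.7462, -14.1681, -6.5836], 'ft_torque': [-2.2823, -0.7407, 0.216], 'gripper_width': 0.2224, 'grasp_force': 59.0869} yaxis -110.3 j6 1.78
[275, 176, 39, 24, 345] z 0.0557 along -0.0195 0.0292 lat [(np.float64(-0.01), np.float64(-0.0352), np.float64(0.0436)), (np.float64(-0.004), np.float64(-0.0423), np.float64(0.0429)), (np.float64(0.002), np.float64(-0.0416), np.float64(0.0421)), (np.float64(0.008), np.float64(-0.0424), np.float64(0.0406)), (np.float64(0.014), np.float64(-0.0416), np.float64(0.0422))]
```

Call:
arm_command([
  [10, [0, -0.014, 0], [0, 0, 0.02]],
  [10, [0.003, -0.024, 0], [0, 0, 0.035]],
  [10, [0.003, -0.024, 0], [0, 0, 0.035]],
  [10, [0.003, -0.024, 0], [0, 0, 0.035]],
])

```text
time: 16.53
tool_pos: [0.478, -0.0016, 0.0258]
tool_rot: [0.0, 0.989, -0.15, 0.001]
contact_force: [2.0, -1.9, -4.0]
gripper_width: 0.224
grasp_force: 59.8
```

```bash
python3 st.py
```

```text
{'time': 16.5333, 'tool_pos': [0.478, -0.0016, 0.0258], 'contact_force': [1.9764, -1.9415, -3.9576], 'ft_torque': [-0.4222, -0.2199, -0.0394], 'gripper_width': 0.224, 'grasp_force': 59.8425} yaxis -107.2 j6 1.71
```

Unloaded. Now I lift and check the nut.

Call:
arm_command([
  [10, [0, 0, 0.03], [0, 0, 0]],
  [10, [0, 0, 0.08], [0, 0, 0]],
  [10, [0, 0, 0.18], [0, 0, 0]],
  [10, [0, 0, 0.3], [0, 0, 0]],
  [10, [0, 0, 0.35], [0, 0, 0]],
  [10, [0, 0, 0.35], [0, 0, 0]],
])

```text
time: 17.03
tool_pos: [0.4808, -0.0012, 0.1364]
tool_rot: [-0.0, 0.989, -0.149, 0.005]
contact_force: [1.2, 0.2, -0.2]
gripper_width: 0.117
grasp_force: 0.0
```

Call:
arm_command([
  [10, [0.005, 0.1, 0], [0, 0, 0.02]],
  [10, [0.01, 0.2, 0], [0, 0, 0.04]],
  [10, [0.02, 0.3, 0], [0, 0, 0.06]],
  [10, [0.03, 0.4, 0], [0, 0, 0.08]],
  [10, [0.04, 0.5, 0], [0, 0, 0.1]],
  [10, [0.05, 0.6, 0], [0, 0, 0.115]],
  [10, [0.05, 0.6, 0], [0, 0, 0.115]],
  [10, [0.05, 0.6, 0], [0, 0, 0.115]],
])

```text
time: 17.7
tool_pos: [0.4912, 0.1802, 0.1291]
tool_rot: [0.0, 0.998, -0.058, -0.001]
contact_force: [0.9, -0.0, -0.4]
gripper_width: 0.116
grasp_force: 0.0
```

```bash
python3 st.py
python3 - <<'E'
from h import *
t=grab('top'); s=grab('scene')
a=cv2.resize(t['color'][165:220,265:325,::-1],(480,440),interpolation=cv2.INTER_CUBIC)
b=cv2.resize(t['color'][120:300,80:310,::-1],(320,250),interpolation=cv2.INTER_CUBIC)
c=np.zeros((440,800,3),np.uint8); c[:,:480]=a; c[:250,480:]=b; cv2.imwrite('pics/nut3.png',c)
E
```

```text
{'time': 17.7, 'tool_pos': [0.4912, 0.1802, 0.1291], 'contact_force': [0.8778, -0.0443, -0.4296], 'ft_torque': [-0.0098, 0.0614, 0.0308], 'gripper_width': 0.1155, 'grasp_force': 0.0} yaxis -96.7 j6 1.9
```

View pics/nut3.png

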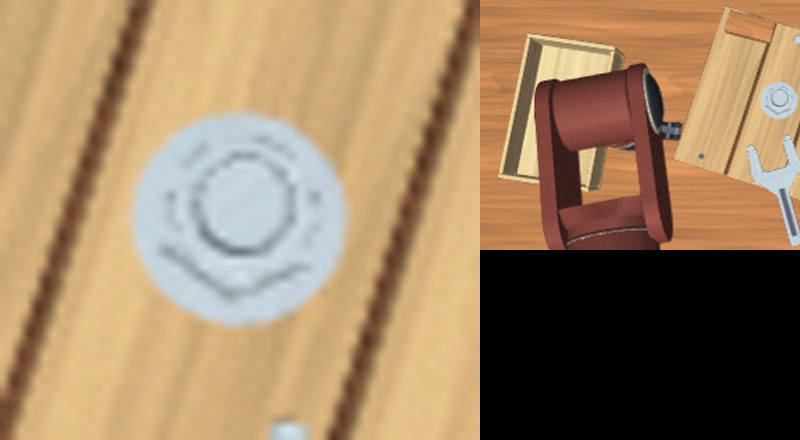

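The wrench slipped out on the lift and now lies on the panel with its jaw near (292,235) px, off the nut. I'll measure the nut angle and the wrench's pose.

Run:
```python
from h import *
t=pickle.load(open('top.pkl','rb')); s=pickle.load(open('scene.pkl','rb'))
c=lambda x,y:(265+(x+.5)/8-.5,165+(y+.5)/8-.5)
C=onplane(t,*c(244,203),.074)
for p in ((163,248),(238,297),(305,265)):
    w=onplane(t,*c(*p),.057)-C; print('corner',np.hypot(*w[:2]).round(4),np.degrees(np.arctan2(w[1],w[0]))%360)
im=t['color'].astype(int); m=((im.max(2)-im.min(2))<45)&(im.mean(2)>90); m[:214]=0; m[310:]=0; m[:,:260]=0; m[:,360:]=0
n,l,st,ce=cv2.connectedComponentsWithStats(m.astype(np.uint8)); k=1+st[1:,4].argmax(); print(st[k])
vv,uu=np.where(l==k); D=np.array([depthpt(t,u,v) for u,v in zip(uu,vv)])
A=np.c_[D[:,:2],np.ones(len(D))]; g=np.ones(len(D),bool)
for _ in range(4):
    co=np.linalg.lstsq(A[g],D[g,2],rcond=None)[0]; g=abs(D[:,2]-A@co)<.006
print('plane',co)
mean=D[g,:2].mean(0); V=np.linalg.eigh(np.cov(D[g,:2].T))[1][:,1]; V*=np.sign(V[0])
q=(D[g,:2]-mean)@V; r=(D[g,:2]-mean)@np.array([-V[1],V[0]])
print('ang',np.degrees(np.arctan2(V[1],V[0])),'len',np.ptp(q))
f=lambda p:np.r_[p,co@np.r_[p,1]].round(4)
lat=np.median(r[q<q.min()+.08]); J=mean+(q.max()-.025)*V
print('jaw',f(J),'h95',f(J-.095*V),'end',f(J-.165*V),'tips',f(J+.025*V),'handle lat',lat)
save(s,'drop.png',(190,160,350,280),5)
```

```text
corner 0.0272 117.11604318861826
corner 0.0271 178.75833631515113
corner 0.0259 230.3847268904061
[ 271  218   41   79 1129]
plane [-0.00060677 -0.00071081  0.04811112]
ang 16.826524333569576 len 0.1890661287322576
jaw [ 0.4615 -0.0168  0.0478] h95 [ 0.3706 -0.0443  0.0479] end [ 0.3036 -0.0645  0.048 ] tips [ 0.4855 -0.0095  0.0478] handle lat -0.000138480912876892
```

View pics/drop.png

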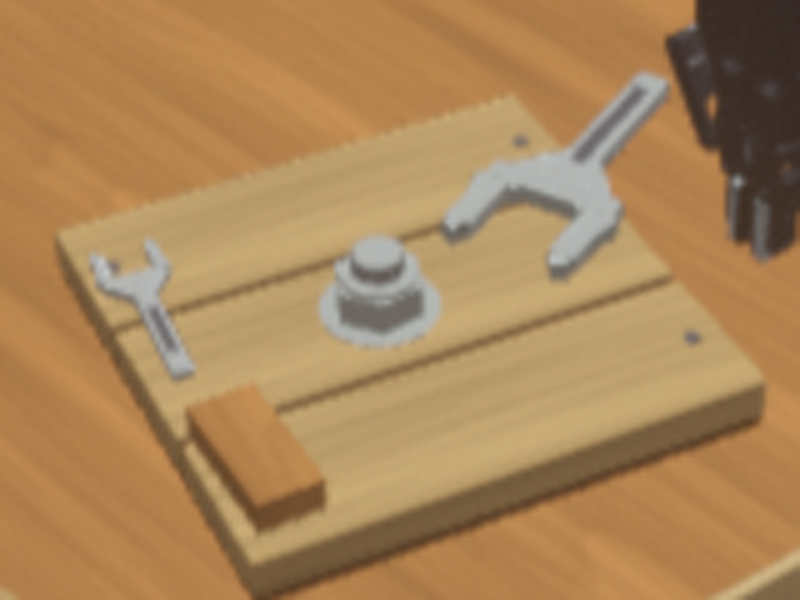

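The scene crop shows the wrench flat on the panel (jaw (540,190), handle overhanging the near edge). The small wrench and offcut are untouched. The nut reads about 26–28° further round, consistent with the stop. I'll regrip the handle.

Call:
arm_command([
  [50, [-0.374, -0.749, 0], [0, 0, 0.261]],
  [50, [-0.374, -0.749, 0], [0, 0, 0.261]],
  [50, [-0.374, -0.749, 0], [0, 0, 0.261]],
  [50, [-0.374, -0.749, 0], [0, 0, 0.261]],
  [50, [-0.374, -0.749, 0], [0, 0, 0.261]],
  [50, [-0.374, -0.749, 0], [0, 0, 0.261]],
  [50, [-0.374, -0.749, 0], [0, 0, 0.261]],
  [50, [-0.374, -0.749, 0], [0, 0, 0.261]],
  [50, [-0.374, -0.749, 0], [0, 0, 0.261]],
  [50, [-0.374, -0.749, 0], [0, 0, 0.261]],
])

```text
time: 18.63
tool_pos: [0.3799, -0.0456, 0.1301]
tool_rot: [-0.0, 0.99, 0.144, 0.0]
contact_force: [-0.1, 0.2, 1.0]
gripper_width: 0.585
grasp_force: 0.0
```

```bash
python3 st.py
```

```text
{'time': 18.6333, 'tool_pos': [0.3799, -0.0456, 0.1301], 'contact_force': [-0.0993, 0.2397, 1.006], 'ft_torque': [0.0196, 0.0049, 0.0705], 'gripper_width': 0.5851, 'grasp_force': 0.0} yaxis -73.4 j6 0.97
```

Call:
arm_command([
  [50, [0, 0, -0.1], [0, 0, 0]],
  [50, [0, 0, -0.2], [0, 0, 0]],
  [50, [0, 0, -0.3], [0, 0, 0]],
  [50, [0, 0, -0.37], [0, 0, 0]],
  [50, [0, 0, -0.38], [0, 0, 0]],
  [10, [0, 0, -0.38], [0, 0, 0]],
  [10, [0, 0, -0.38], [0, 0, 0]],
  [10, [0, 0, -0.38], [0, 0, 0]],
  [10, [0, 0, -0.38], [0, 0, 0]],
  [10, [0, 0, -0.38], [0, 0, 0]],
  [10, [0, 0, -0.38], [0, 0, 0]],
])

```text
time: 19.55
tool_pos: [0.3816, -0.0461, 0.0182]
tool_rot: [0.001, 0.989, 0.145, 0.002]
contact_force: [0.1, 1.7, 5.1]
gripper_width: 0.113
grasp_force: 3.1
```

Call:
arm_command([
  [10, [0, 0, 0.05], [0, 0, 0]],
  [10, [0, 0, 0.1], [0, 0, 0]],
  [10, [0, 0, 0.2], [0, 0, 0]],
  [10, [0, 0, 0.3], [0, 0, 0]],
  [10, [0, 0, 0.4], [0, 0, 0]],
  [10, [0, 0, 0.4], [0, 0, 0]],
  [10, [0, 0, 0.4], [0, 0, 0]],
])

```text
time: 20.13
tool_pos: [0.3813, -0.0463, 0.1387]
tool_rot: [0.001, 0.989, 0.145, 0.002]
contact_force: [0.8, -0.3, 0.1]
gripper_width: 0.114
grasp_force: 0.0
```

```bash
python3 st.py
```

```text
{'time': 20.1333, 'tool_pos': [0.3813, -0.0463, 0.1387], 'contact_force': [0.795, -0.3072, 0.1217], 'ft_torque': [0.0272, -0.0261, -0.0337], 'gripper_width': 0.1135, 'grasp_force': 0.0} yaxis -73.4 j6 0.97
```

The fingers closed just above the handle: the tips stand about 31 mm above the reported point at this width. I'll repeat 12 mm lower.

Call:
arm_command([
  [50, [0, 0, -0.1], [0, 0, 0]],
  [50, [0, 0, -0.2], [0, 0, 0]],
  [50, [0, 0, -0.3], [0, 0, 0]],
  [50, [0, 0, -0.4], [0, 0, 0]],
  [50, [0, 0, -0.44], [0, 0, 0]],
  [10, [0, 0, -0.44], [0, 0, 0]],
  [10, [0, 0, -0.44], [0, 0, 0]],
  [10, [0, 0, -0.44], [0, 0, 0]],
  [10, [0, 0, -0.44], [0, 0, 0]],
  [10, [0, 0, -0.44], [0, 0, 0]],
  [10, [0, 0, -0.44], [0, 0, 0]],
])

```text
time: 21.05
tool_pos: [0.3802, -0.0466, 0.0042]
tool_rot: [0.001, 0.989, 0.145, 0.0]
contact_force: [2.0, -4.6, 4.4]
gripper_width: 0.24
grasp_force: 61.4
```

```bash
python3 st.py
```

```text
{'time': 21.05, 'tool_pos': [0.3802, -0.0466, 0.0042], 'contact_force': [1.9504, -4.6296, 4.3917], 'ft_torque': [-0.7965, -0.2545, -0.0898], 'gripper_width': 0.2396, 'grasp_force': 61.447} yaxis -73.3 j6 0.97
```

Call:
arm_command([
  [10, [0, 0, 0.05], [0, 0, 0]],
  [10, [0, 0, 0.15], [0, 0, 0]],
  [10, [0, 0, 0.26], [0, 0, 0]],
  [10, [0, 0, 0.37], [0, 0, 0]],
  [10, [0.05, 0.12, 0.37], [0, 0, -0.04]],
  [10, [0.1, 0.24, 0.37], [0, 0, -0.08]],
  [10, [0.14, 0.36, 0.37], [0, 0, -0.12]],
  [10, [0.18, 0.48, 0.37], [0, 0, -0.16]],
  [10, [0.22, 0.6, 0.37], [0, 0, -0.2]],
  [10, [0.22, 0.6, 0.37], [0, 0, -0.2]],
  [10, [0.22, 0.6, 0.37], [0, 0, -0.2]],
])

```text
time: 21.97
tool_pos: [0.4431, 0.1359, 0.1121]
tool_rot: [0.0, 1.0, -0.01, -0.004]
contact_force: [1.5, -0.2, -3.3]
gripper_width: 0.242
grasp_force: 60.4
```

Call:
arm_command([
  [10, [0.05, 0.12, 0], [0, 0, -0.03]],
  [10, [0.1, 0.24, 0], [0, 0, -0.06]],
  [10, [0.14, 0.36, 0], [0, 0, -0.06]],
  [10, [0.18, 0.48, 0], [0, 0, -0.06]],
  [10, [0.2, 0.6, 0], [0, 0, -0.06]],
  [10, [0.21, 0.735, 0], [0, 0, -0.06]],
  [10, [0.21, 0.735, 0], [0, 0, -0.06]],
  [10, [0.21, 0.735, 0], [0, 0, -0.06]],
  [10, [0.21, 0.735, 0], [0, 0, -0.06]],
])

```text
time: 22.72
tool_pos: [0.5076, 0.3531, 0.1131]
tool_rot: [0.001, 0.998, -0.059, -0.002]
contact_force: [-0.3, -0.3, -3.0]
gripper_width: 0.236
grasp_force: 60.8
```

```bash
python3 st.py
python3 - <<'E'
from h import *
t=grab('top'); s=grab('scene')
im=t['color'].astype(int); P=[]
for v in range(120,270):
  for u in range(75,200):
    c=im[v,u]
    if c.max()-c.min()<45 and c.mean()>110:
      D=depthpt(t,u,v)
      if .09<D[2]<.2: P.append(D)
P=np.array(P); C=np.array([.5257,.3525]); a=np.radians(-6.7); x=np.array([np.cos(a),np.sin(a)]); y=np.array([-x[1],x[0]])
q=(P[:,:2]-C)@x; r=(P[:,:2]-C)@y
print(len(P),'z',np.median(P[:,2]),'along',q.min(),q.max(),'lat',r.min(),r.max())
# crate inner check: rim/floor by depth
F=[];
for v in range(130,275):
  for u in range(80,200):
    D=depthpt(t,u,v)
    if .06<D[2]<.08: F.append(D)
F=np.array(F); print('rim',((F[:,:2]-C)@x).min(),((F[:,:2]-C)@x).max(),((F[:,:2]-C)@y).min(),((F[:,:2]-C)@y).max())
E
```

```text
{'time': 22.7167, 'tool_pos': [0.5076, 0.3531, 0.1131], 'contact_force': [-0.2575, -0.2742, -3.0204], 'ft_torque': [-0.0217, 0.1186, -0.0264], 'gripper_width': 0.2365, 'grasp_force': 60.751} yaxis -96.8 j6 2.18
1001 z 0.15647790797459527 along -0.08948268631342603 0.09450087242363053 lat -0.04553112072304361 0.04721507360752172
rim -0.12936697599954447 0.1317695139154291 -0.0722526167099718 0.08925707134531209
```

The wrench is centred lengthwise, but the crate's rim spans −72 to +89 mm, so I shift 8 mm in +y and lower.

Call:
arm_command([
  [10, [0.003, 0.028, 0], [0, 0, 0]],
  [10, [0.003, 0.028, -0.1], [0, 0, 0]],
  [10, [0.003, 0.028, -0.2], [0, 0, 0]],
  [10, [0.003, 0.028, -0.3], [0, 0, 0]],
  [10, [0.003, 0.028, -0.38], [0, 0, 0]],
  [10, [0.003, 0.028, -0.42], [0, 0, 0]],
  [10, [0.003, 0.028, -0.42], [0, 0, 0]],
  [10, [0.003, 0.028, -0.42], [0, 0, 0]],
])

```text
time: 23.48
tool_pos: [0.5099, 0.363, -0.0106]
tool_rot: [0.0, 0.998, -0.059, -0.0]
contact_force: [1.3, 1.4, -2.6]
gripper_width: 0.238
grasp_force: 60.7
```

```bash
python3 st.py
```

```text
{'time': 23.4833, 'tool_pos': [0.5099, 0.363, -0.0106], 'contact_force': [1.3107, 1.4281, -2.574], 'ft_torque': [-0.0017, 0.0535, 0.0149], 'gripper_width': 0.2384, 'grasp_force': 60.7408} yaxis -96.8 j6 2.19
```

Down another 7 mm, open, then rise clear.

Call:
arm_command([
  [10, [0, 0, -0.024], [0, 0, 0]],
  [10, [0, 0, -0.024], [0, 0, 0]],
  [10, [0, 0, -0.024], [0, 0, 0]],
  [50, [0, 0, -0.024], [0, 0, 0]],
  [50, [0, 0, -0.024], [0, 0, 0]],
  [50, [0, 0, -0.024], [0, 0, 0]],
  [50, [0, 0, -0.024], [0, 0, 0]],
  [50, [0, 0, 0.1], [0, 0, 0]],
  [50, [0, 0, 0.24], [0, 0, 0]],
  [50, [0, 0, 0.38], [0, 0, 0]],
  [50, [0, 0, 0.5], [0, 0, 0]],
])

```text
time: 24.4
tool_pos: [0.5101, 0.3634, 0.1424]
tool_rot: [-0.001, 0.998, -0.059, 0.001]
contact_force: [0.1, -0.0, 0.6]
gripper_width: 0.591
grasp_force: 0.0
```

Call:
arm_command([
  [50, [-0.1, -0.13, 0.1], [0, 0, 0]],
  [50, [-0.2, -0.26, 0.1], [0, 0, 0]],
  [50, [-0.3, -0.39, 0.1], [0, 0, 0]],
  [50, [-0.4, -0.5, 0.1], [0, 0, 0]],
  [50, [-0.45, -0.6, 0.1], [0, 0, 0]],
  [50, [-0.45, -0.6, 0.1], [0, 0, 0]],
  [50, [-0.45, -0.6, 0.1], [0, 0, 0]],
])

```text
time: 24.98
tool_pos: [0.373, 0.1808, 0.1693]
tool_rot: [0.0, 0.998, -0.06, 0.001]
contact_force: [-0.4, -0.3, -0.5]
gripper_width: 0.581
grasp_force: 0.0
```

```bash
python3 st.py
python3 - <<'E'
from h import *
t=grab('top')
im=t['color'].astype(int); P=[]
for v in range(130,275):
  for u in range(80,200):
    c=im[v,u]
    if c.max()-c.min()<40 and c.mean()>110:
      D=depthpt(t,u,v)
      if .012<D[2]<.06: P.append(D)
P=np.array(P); C=np.array([.5267,.361]); a=np.radians(-6.7); x=np.array([np.cos(a),np.sin(a)]); y=np.array([-x[1],x[0]])
q=(P[:,:2]-C)@x; r=(P[:,:2]-C)@y
print(len(P),'z',np.percentile(P[:,2],[5,50,95]),'along',q.min(),q.max(),'lat',r.min(),r.max())
c0=lambda p,q:(p,q)
A=cv2.resize(t['color'][165:220,265:325,::-1],(480,440),interpolation=cv2.INTER_CUBIC)
B=cv2.resize(t['color'][120:280,80:200,::-1],(320,426),interpolation=cv2.INTER_CUBIC)
c=np.zeros((440,800,3),np.uint8); c[:,:480]=A; c[:426,480:]=B; cv2.imwrite('pics/end.png',c)
E
```

```text
{'time': 24.9833, 'tool_pos': [0.373, 0.1808, 0.1693], 'contact_force': [-0.3948, -0.3042, -0.5037], 'ft_torque': [0.0003, 0.0046, -0.0117], 'gripper_width': 0.5813, 'grasp_force': 0.0} yaxis -96.9 j6 1.96
970 z [0.01765333 0.0220575  0.02530774] along -0.09502072317286435 0.09567305120742642 lat -0.04388619919425928 0.048808880336249846
```

View pics/end.png

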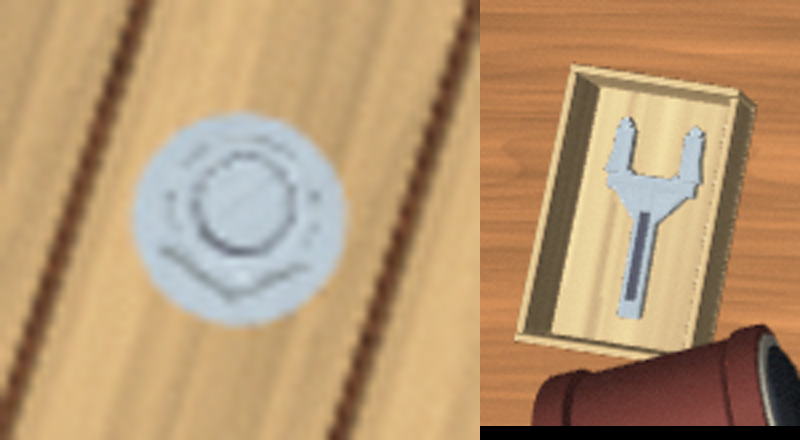

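The wrench lies flat in the crate (top at 22 mm) and the nut looks unchanged since it was pulled to the stop. Handing in.

```bash
python3 -c "
from plant import manip; print(manip.job_done())"
```

```text
the job is handed in; nothing more can be done
None
```

The job is handed in, with no verdict returned: the nut was run finger-tight by hand and pulled with the wrench to what the jump in force showed to be its stop; the wrench slipped from the grip coming off the nut, was picked up again, and now lies flat in the crate, with the small wrench and offcut untouched.

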